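# Post a plaster jaw model through the gravity flap of a drop box

## Task

A white plaster jaw model lies on the ledge of the model drop box. With the fingertips, gently push it along the ledge and through the hanging flap until it slides down the chute into the box, then draw the fingers back out so that the flap swings shut behind it. Do not grip, lift or tip the model and do not let it fall off the ledge; leave the other things on the bench where they are.

Things in the scene. Friction and masses are not known exactly. Their poses are not given: they have to be found in the camera images.
- drop_box: White sheet-metal drop box, fixed, 160 mm wide, 160 mm high plus a 4 mm clear top, reaching 160 mm behind the flap; padded floor 6 mm up. Origin: on the bench, straight below the flap's hinge line, mid-width. x points level from the ledge through the flap into the box (the way to push), y left, z up
- ledge (a point): Middle of the open ledge in front of the flap, on the flat steel deck, 90 mm above the bench and 100 mm before the hinge line; axes as the drop box. The deck runs from 194 mm to 15 mm before the hinge line; 12 mm high side lips, inner faces 77 mm left and right of the middle
- mouth (a point): Middle of the mouth's width, below the hinge line, at deck height (90 mm up); axes as the drop box. Opening 144 mm wide, 60 mm high, jambs and lintel reaching 12 mm before the hinge line. The deck ends 15 mm before this point: there a polished chute falls at 45 degrees, easing out towards the floor
- flap (a joint): Gravity flap: aluminium plate 136 mm wide, 56 mm long, 4 mm thick, slick, 60 g, hung from a hinge 60 mm above the deck. 0 = hanging shut; grows to 1.4 rad as it swings inward (away from the ledge), its only way; falls shut by itself within a second when nothing holds it
- jaw_mid (a point): Point 12 mm above the middle of the white plaster jaw model's underside, axes as the model: 75 (x) x 67 (y) mm, 32 mm high to the teeth, base 13 mm thick, about 110 g. Flat on the ledge, its y (towards the front teeth) roughly along the box's x, up to 0.35 rad askew; flat heel faces the robot. Pushed until its middle is past the deck's end it tips into the chute and slides down by itself
- jaw: The same white plaster jaw model; origin: centre of its underside, z up
- spare_jaw: Tan plaster jaw model, 75 x 67 x 32 mm, standing on the desk pad well to the left of the drop box; bystander. Origin: centre of its underside
- powder: Low white pot with a ribbed lid, 41 mm across, 25 mm high, on the bench to the right of the ledge; bystander. Origin: centre of its underside
- jar: Brown screw-top jar, 58 mm across, 82 mm high, on the bench to the left of the drop box; bystander. Origin: centre of its underside
- spatula: Wax spatula with a wooden handle, 166 mm long, lying on the desk pad to the left of the drop box; bystander. Origin: centre of its underside
Things that resemble listed ones, but are neither listed nor needed, are in the scene too. Of the things that look like the jaw, the largest one is meant.

How it is judged (in metres and radians):
On the way, in this order (a step that is already met when the one before it is completed fails the run):
1. the flap is pushed well open (more than 0.5 rad) (value of joint flap above 0.5 rad), for 0.05 s.
2. the model has gone through the mouth and down the chute (x of jaw_mid in the frame of drop_box between 0.03 and 0.16 m and y of jaw_mid in the frame of drop_box between -0.08 and 0.08 m and z of jaw_mid in the frame of drop_box between 0 and 0.085 m), for 0.2 s.
At the end, for the whole second after the job is handed in: The jaw model rests inside the drop box: its point is 30 to 160 mm behind the hinge line, between the side walls and below 85 mm height (on the chute or floor), moving slower than 20 mm/s; the flap hangs shut within 0.08 rad (all of step 2 and value of joint flap below 0.08 rad and linear speed of jaw below 0.02 m/s); the robot touches nothing.
It fails at once if the model is lifted more than 15 mm off the ledge (z of jaw_mid in the frame of drop_box above 0.117 m).
It fails at once if the model is tipped by more than 0.4 rad while still on the ledge (angle between jaw_mid's own z axis and vertical above 0.4 rad and x of jaw_mid in the frame of drop_box below -0.04 m).
It fails at once if the model falls off the ledge (z of jaw_mid in the frame of drop_box below 0.085 m and x of jaw_mid in the frame of drop_box below -0.04 m).
It fails at once if the fingers grip or ram the model with more than 15 N (contact force between the fingers and jaw above 15 N).
It fails at once if a bystander is moved more than 20 mm (distance of any of spare_jaw, powder, jar, spatula from where it was at the start of the episode above 0.02 m).
It also fails if it takes over 37 s, if anything falls off the work surface, if the arm or the gripper's body presses on something with over 40 N, if the wrist force passes 120 N, or if a joint passes its speed limit or range.

## Robot

A 7-joint arm with a two-finger parallel gripper is mounted at the origin on a cart in front of the work surface, level with it; the furniture and walls round the work are solid. World frame = base frame: x ahead of the robot, y to its left, z up, the work surface at z = 0. Lengths are in m, angles in degrees, forces in N, time in s.
With the tool pointing down it reaches from about 0.425 to 0.95 m from the base axis. Payload 4.7 kg.
Tool frame: the origin (TCP) lies midway between the tips of the shut fingers; the grasp point (between the pads) lies 19 mm behind it; y points along the fingers, x is the direction in which the jaws open and shut, and the axes are right-handed (so a half turn about y gives the same grasp; the last joint's range is limited). The gripper opens to 85 mm and grips with 20 to 120 N. Pads are 22 mm wide; open, the fingers measure 114 mm over their backs; the gripper's body (76 mm by 85 mm) begins 54 mm behind the grasp point. The pads swing forward as they close: fully open they stand 13 mm farther back than shut.
Start: joints at [-77.401, 26.849, -2.785, 87.806, 1.381, 65.374, -4.715], TCP at [0.166, 0.654, 0.231] pointing down, gripper open.
Joint ranges: [-148.3, 148.3], [-19.14, 114.17], [-79.39, 73.82], [5.75, 140.21], [-59.74, 239.74], [12.07, 113.84], [-152.46, 152.46]. Speed limits (degrees/s): [147.25, 147.25, 180, 180, 180, 180, 180].

## Interface

Orientations are given as [roll, pitch, yaw] about the fixed x, y, z axes, in that order (R = Rz(yaw) Ry(pitch) Rx(roll)).
In Python, from station import manip, viewer gives the robot as it stands. The module is installed in compiled form; this text tells all that it offers.
- The arm moves only by the tool move_arm, never from a script. Its argument "targets" is a list of rows, each an object of numbers: "dx", "dy", "dz": the shift along the world's x, y, z in units of 40 mm (1.0 is 40 mm); "roll": the turn about the world's z in units of 6 degrees (1.0 is 6 degrees); "grip": the opening, from 0 (shut) to 1 (fully open). In form: [{"dx": .., "dy": .., "dz": .., "roll": .., "grip": ..}, ...]. A call has 1 to 20 rows; each row is the pose to reach, as a shift and turn from the pose commanded when the call began; what a row does not reach only later rows make up. A row lasts 1/12 s, in which the tool goes at most 41.7 mm and 7.16 degrees, less where a joint would pass 70% of its speed; a pose out of reach is approached as far as the arm can. A call with a gripper value outside its range is refused whole. The fingers move at their own pace and stop on an object; "newtons" is the grip in N (left out, the last holds). Time passes only in rows, so rows that repeat a pose let the fingers close. It gives the time, the measured TCP pose, the force and the opening at its end, in the units of the state.
- manip.state(): the state, without advancing time (a new reading comes with each control period).
- viewer.camera(name): name is "scene" or "side" or "wrist"; returns a dict with "img" (480x640x3 uint8, blue, green, red), "fx", "fy", "cx", "cy" (pixels), "R" (3x3) and "t" (3): a world point X has camera coordinates R X + t; the wrist camera has in their place "T_tool_cam" (4x4, takes a point from camera to tool coordinates, whose origin is the TCP and whose axes are the tool frame's). Camera axes: x right, y down, z forward; pixel columns grow to the right and rows downward; lengths in m; the calibration is good to about 2 mm. The wrist camera is an equidistant fisheye: a pixel r from the principal point sees the ray r / f radians off the axis. A picture is of the moment at which its call begins: read the wrist's pose just before it. There is no depth.
- manip.finish_job(): hands the job in, once; it reports no verdict.
The state is a dict: "time_s": time; "joints": joint angles; "qvel": joint speeds; "tau": joint torques, N m; "position": TCP position; "tcp_rot": TCP orientation; "wrist_force": force on the tool from outside, world axes, zero at the start; "wrist_torque": the same for the moment, N m; "finger_gap": finger opening in m.
Only numpy, scipy, OpenCV 4.12 (cv2) and the standard library are available. Lean on these libraries where they do the work, as an engineer would, in place of code of your own. Each camera call takes 0.05 s, during which the arm holds its last target.

## Working session

There is one attempt and no reset: what is moved stays moved. The work goes in short steps, Python scripts to look and compute and a tool call to move; the robot and the scene stay as the last step left them, time stands still between calls to the robot, and variables do not carry over. Pictures are saved under pics/ and viewed, and the job is handed in when it is done.

Besides the shell and the picture viewer there is one more tool, called after "Call:" as a command line: name --argument value ..., lists and objects as JSON in quotes. move_arm: Moves the arm, as the interface text tells. Its arguments: {"type":"object","properties":{"targets":{"type":"array"},"newtons":{"type":"number"}},"required":["targets"]}

```bash
mkdir -p pics; python3 - <<'E'
from station import manip, viewer
import cv2,pickle
print(manip.state())
for n in ["scene","side","wrist"]:
    c=viewer.camera(n); cv2.imwrite(f"pics/{n}0.png",c["img"]); pickle.dump(c,open(f"{n}0.pkl","wb"))
    print(n,{k:v for k,v in c.items() if k!="img"})
E
```

```text
{'time_s': 0.0, 'joints': array([-77.40010755,  26.89897586,  -2.78322743,  87.87343062,
         1.3821226 ,  65.37346264,  -4.71368473]), 'qvel': array([-0.05685908, -0.03121934, -0.0860454 , -0.07126144,  0.0321189 ,
        0.0629722 , -0.02018043]), 'tau': array([ 5.06281310e-05, -5.10313046e+01, -4.63024538e-02, -2.37712204e+01,
        1.07984093e-02,  7.58553680e-03, -5.03956599e-06]), 'position': array([0.16608383, 0.65365754, 0.23024387]), 'tcp_rot': array([-90.00570064,   0.11213145,  75.74740423]), 'wrist_force': array([-0.10064288, -0.21235827,  0.4730257 ]), 'wrist_torque': array([-0.04969712, -0.02271683,  0.03734847]), 'finger_gap': 0.08543962940141052}
scene {'fx': 538.8249979483711, 'fy': 538.8249979483711, 'cx': 316.98621199913066, 'cy': 227.14639595096259, 'R': array([[ 0.53876793, -0.84243793, -0.00523969],
       [-0.44033466, -0.27629587, -0.85426341],
       [ 0.71821619,  0.46255695, -0.51981398]]), 't': array([-0.18412511,  0.38215881,  0.62777191])}
side {'fx': 574.1044104062998, 'fy': 574.1044104062998, 'cx': 327.3181694034405, 'cy': 229.98339923570728, 'R': array([[-0.96339313, -0.26751285,  0.01762246],
       [-0.16396254,  0.53592029, -0.82819426],
       [ 0.21210837, -0.80076608, -0.56016401]]), 't': array([0.53482062, 0.09802064, 1.47162818])}
wrist {'fx': 371.64829954431775, 'fy': 371.64829954431775, 'cx': 321.9246561429787, 'cy': 234.9390110257658, 'T_tool_cam': array([[ 9.99999889e-01, -3.03178432e-04,  3.59864234e-04,
        -1.40160023e-04],
       [-4.39222304e-04, -3.27013909e-01,  9.45019423e-01,
        -1.42185074e-01],
       [-1.68828898e-04, -9.45019477e-01, -3.27014006e-01,
         8.40557811e-02],
       [ 0.00000000e+00,  0.00000000e+00,  0.00000000e+00,
         1.00000000e+00]])}
```

View pics/scene0.png

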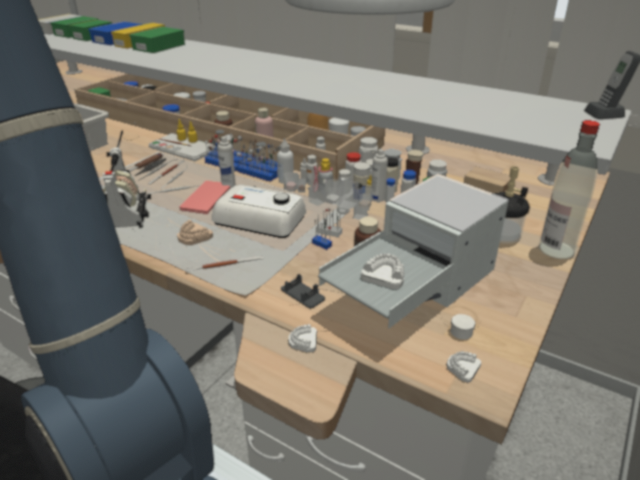

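View pics/side0.png

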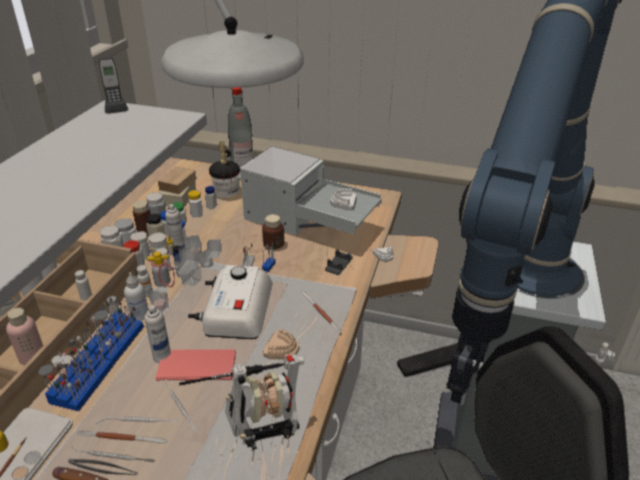

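View pics/wrist0.png

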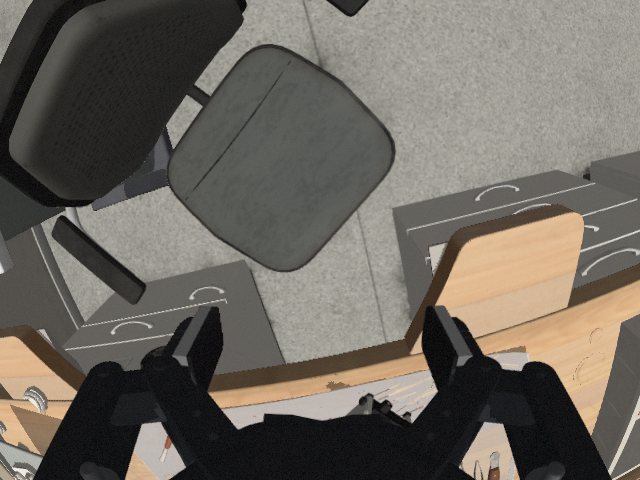

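The scene picture shows three white jaw-like things, at (383,270), (303,338) and (463,365), plus a tan one at (195,232). The one at (383,270) is the only one on the drop-box ledge and it looks the largest. I'll confirm that in a crop.

```bash
python3 - <<'E'
import cv2,pickle
a=pickle.load(open("scene0.pkl","rb"))["img"][170:390,280:520]
cv2.imwrite("pics/sc_crop.png",cv2.resize(a,None,fx=2.7,fy=2.7,interpolation=cv2.INTER_CUBIC))
a=pickle.load(open("side0.pkl","rb"))["img"][140:290,230:450]
cv2.imwrite("pics/si_crop.png",cv2.resize(a,None,fx=3.6,fy=3.6,interpolation=cv2.INTER_CUBIC))
E
```

```text
(no output)
```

View pics/sc_crop.png

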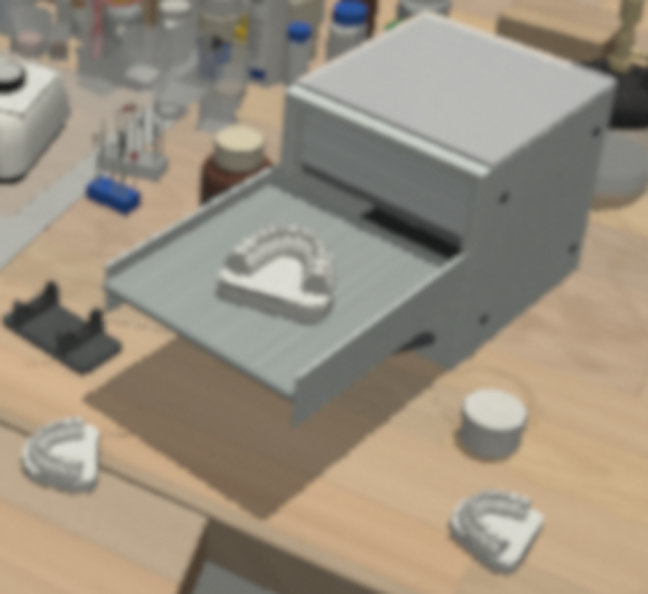

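View pics/si_crop.png

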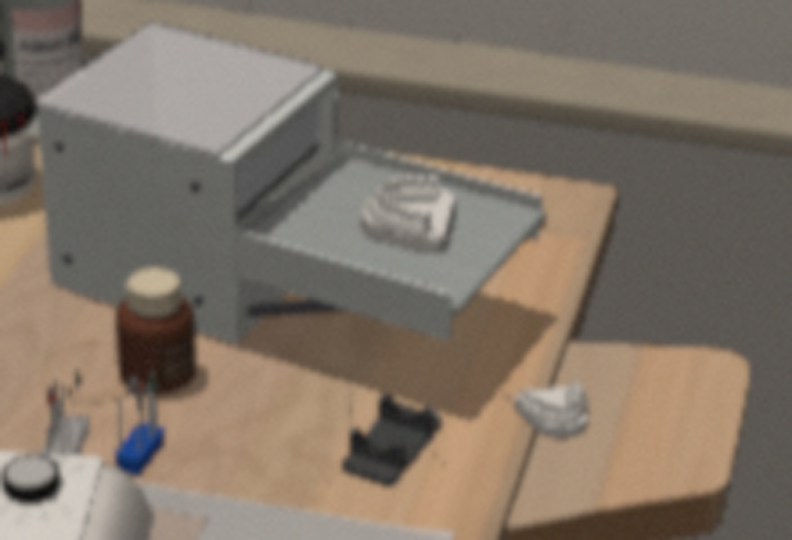

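Crops confirm it: the jaw on the ledge is the largest, with its flat heel towards the ledge's open end. The other two white ones are on the bench or board and are smaller. Next I'll get the box pose and the jaw position from rays onto known-height planes.

```bash
cat > h.py <<'E'
import numpy as np,cv2,pickle
def ray(c,u,v,z):
    d=np.linalg.inv(c["R"])@np.array([(u-c["cx"])/c["fx"],(v-c["cy"])/c["fy"],1]); o=-c["R"].T@c["t"]
    return o+d*(z-o[2])/d[2]
def proj(c,X):
    p=c["R"]@np.asarray(X)+c["t"]; return [c["fx"]*p[0]/p[2]+c["cx"],c["fy"]*p[1]/p[2]+c["cy"]]
E
python3 - <<'E'
from h import *
s=pickle.load(open("scene0.pkl","rb"));d=pickle.load(open("side0.pkl","rb"))
S=lambda x,y,z:ray(s,x/2.7+280,y/2.7+170,z).round(4)
D=lambda x,y,z:ray(d,x/3.6+230,y/3.6+140,z).round(4)
print("top FL",S(290,92,.164),D(225,158,.164));print("top FR",S(487,172,.164),D(335,75,.164))
print("BR",S(612,85,.164),D(155,25,.164));print("BL",S(425,12,.164),D(40,103,.164))
print("lip FL",S(107,270,.102),D(455,308,.102));print("lip FR",S(296,382,.102),D(543,205,.102))
for n,c,o,k,(x0,y0,x1,y1) in(("s",s,(280,170),2.7,(200,215,350,335)),("d",d,(230,140),3.6,(350,165,470,260))):
    im=c["img"].astype(int); u0,v0,u1,v1=int(x0/k+o[0]),int(y0/k+o[1]),int(x1/k+o[0]),int(y1/k+o[1])
    p=im[v0:v1,u0:u1]; m=(p[...,2]>p[...,0]-2)&(p.max(2)>150)
    print(n,p[2,2],m.sum()); v,u=np.nonzero(m); print(u.min()+u0,u.max()+u0,v.min()+v0,v.max()+v0)
    cv2.imwrite(f"pics/m_{n}.png",np.hstack([cv2.resize(np.uint8(p),None,fx=6,fy=6),cv2.resize(cv2.merge([np.uint8(m)*255]*3),None,fx=6,fy=6,interpolation=0)]))
E
```

```text
top FL [0.6306 0.0273 0.164 ] [0.639  0.0443 0.164 ]
top FR [ 0.6023 -0.1242  0.164 ] [ 0.5991 -0.1034  0.164 ]
BR [ 0.7587 -0.1582  0.164 ] [ 0.7606 -0.1438  0.164 ]
BL [ 0.7999 -0.0039  0.164 ] [0.7969 0.0065 0.164 ]
lip FL [0.4582 0.0684 0.102 ] [0.4556 0.0934 0.102 ]
lip FR [ 0.4233 -0.083   0.102 ] [ 0.424  -0.0625  0.102 ]
s [118 123 119] 1923
354 408 249 293
d [137 141 140] 199
330 359 185 205
```

```bash
python3 - <<'E'
from h import *
s=pickle.load(open("scene0.pkl","rb"));d=pickle.load(open("side0.pkl","rb"))
P=lambda c:np.c_[c["R"],c["t"]]
def tri(a,b):
    a=np.array(a)/2.7+[280,170]; b=np.array(b)/3.6+[230,140]
    n=lambda c,p:np.array([(p[0]-c["cx"])/c["fx"],(p[1]-c["cy"])/c["fy"]])
    X=cv2.triangulatePoints(P(s),P(d),n(s,a),n(d,b)).ravel(); X=X[:3]/X[3]
    print(X.round(4),(a-proj(s,X)).round(1),(b-proj(d,X)).round(1))
for a,b in [((290,92),(225,158)),((487,172),(335,75)),((612,85),(155,25)),((425,12),(40,103)),((107,270),(455,308)),((296,382),(543,205))]: tri(a,b)
E
```

```text
[0.6429 0.0327 0.1569] [-0.1  0.1] [-0.  -0.1]
[ 0.606  -0.1218  0.1576] [ 1.1 -1.8] [0.6 1.2]
[ 0.7659 -0.1564  0.1588] [ 0.3 -0.6] [0.2 0.4]
[ 0.8018 -0.0024  0.1609] [ 0.5 -0.9] [0.3 0.7]
[0.4624 0.0744 0.0928] [ 1.6 -2. ] [1.1 1.4]
[ 0.4283 -0.0793  0.0941] [ 1.  -1.3] [0.6 0.8]
```

View pics/m_s.png

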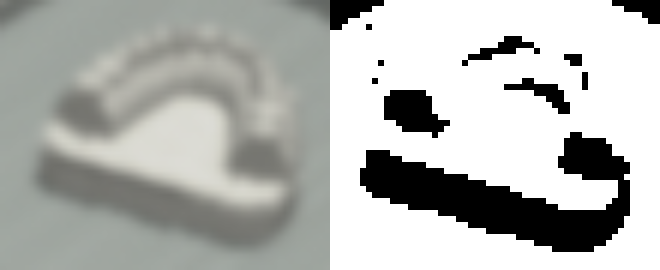

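View pics/m_d.png

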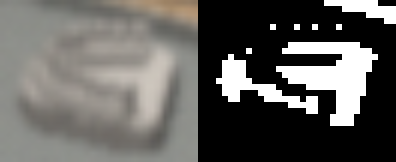

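The ledge jaw is confirmed and the box's yaw is about -12.6°. Its hinge origin is near (0.632, -0.046). I'll move the gripper above the front of the ledge, staying high, and then measure with the wrist camera.

Call:
move_arm --targets '[{"dx":0.2,"dy":-0.3},{"dx":0.5,"dy":-0.8},{"dx":0.9,"dy":-1.4},{"dx":1.35,"dy":-2.0},{"dx":1.75,"dy":-2.6},{"dx":2.2,"dy":-3.2},{"dx":2.6,"dy":-3.8},{"dx":3.0,"dy":-4.4},{"dx":3.35,"dy":-5.0},{"dx":3.7,"dy":-5.6},{"dx":4.05,"dy":-6.2},{"dx":4.4,"dy":-6.8},{"dx":4.7,"dy":-7.4},{"dx":5.0,"dy":-8.0},{"dx":5.3,"dy":-8.6},{"dx":5.55,"dy":-9.2},{"dx":5.8,"dy":-9.8},{"dx":6.0,"dy":-10.4},{"dx":6.2,"dy":-10.8},{"dx":6.3,"dy":-11.0}]'

```text
$.targets[0]: bad value
```

Call:
move_arm --targets '[{"dx":0.1,"dy":-0.3,"grip":0.35},{"dx":0.2,"dy":-0.8,"grip":0.35},{"dx":0.35,"dy":-1.4,"grip":0.35},{"dx":0.5,"dy":-2.0,"grip":0.35},{"dx":0.65,"dy":-2.6,"grip":0.35},{"dx":0.75,"dy":-3.2,"grip":0.35},{"dx":0.85,"dy":-3.8,"grip":0.35},{"dx":0.95,"dy":-4.4,"grip":0.35},{"dx":1.0,"dy":-4.8,"grip":0.35},{"dx":1.0,"dy":-5.0,"roll":0.28,"grip":0.35},{"dx":1.0,"dy":-5.0,"roll":0.28,"grip":0.35},{"dx":1.0,"dy":-5.0,"roll":0.28,"grip":0.35}]'

```text
$.targets[0]: bad value
```

```bash
python3 - <<'E'
from station import manip, viewer
import cv2,pickle
s=manip.state(); print({k:s[k] for k in("time_s","joints","position","tcp_rot","wrist_force","finger_gap")})
c=viewer.camera("wrist"); pickle.dump((s,c),open("w1.pkl","wb")); cv2.imwrite("pics/w1.png",c["img"])
c=viewer.camera("scene"); pickle.dump(c,open("scene1.pkl","wb")); cv2.imwrite("pics/scene1.png",c["img"])
E
```

```text
{'time_s': 0.15, 'joints': array([-77.39946402,  26.88766482,  -2.78205128,  87.85786363,
         1.38172628,  65.37430246,  -4.7156758 ]), 'position': array([0.1661274 , 0.653784  , 0.23049193]), 'tcp_rot': array([-9.00044969e+01,  8.61534630e-02,  7.57432152e+01]), 'wrist_force': array([-0.08169903,  0.58415799,  0.03108951]), 'finger_gap': 0.0853476865164173}
```

View pics/w1.png

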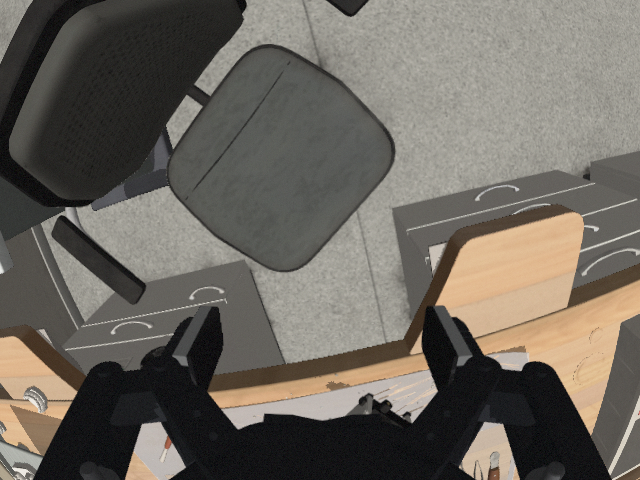

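View pics/scene1.png

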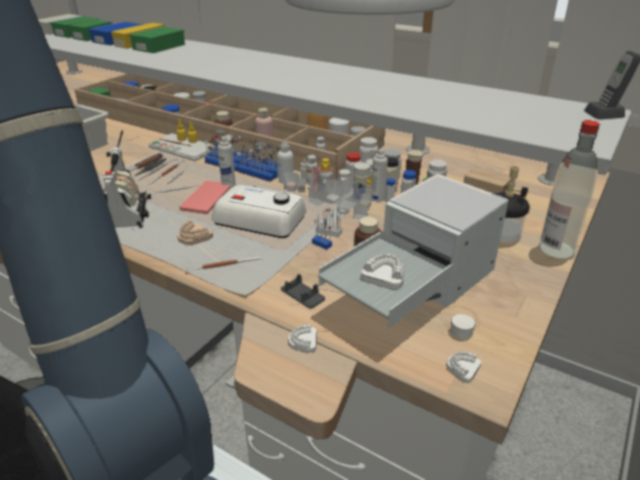

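Call:
move_arm --targets '[{"dx":0.2,"dy":-0.3,"dz":0,"roll":0,"grip":1},{"dx":0.5,"dy":-0.8,"dz":0,"roll":0,"grip":1},{"dx":0.9,"dy":-1.4,"dz":0,"roll":0,"grip":1},{"dx":1.35,"dy":-2.0,"dz":0,"roll":0,"grip":1},{"dx":1.75,"dy":-2.6,"dz":0,"roll":0,"grip":1},{"dx":2.2,"dy":-3.2,"dz":0,"roll":0,"grip":1},{"dx":2.6,"dy":-3.8,"dz":0,"roll":0,"grip":1},{"dx":3.0,"dy":-4.4,"dz":0,"roll":0,"grip":1},{"dx":3.35,"dy":-5.0,"dz":0,"roll":0,"grip":1},{"dx":3.7,"dy":-5.6,"dz":0,"roll":0,"grip":1},{"dx":4.05,"dy":-6.2,"dz":0,"roll":0,"grip":1},{"dx":4.4,"dy":-6.8,"dz":0,"roll":0,"grip":1},{"dx":4.7,"dy":-7.4,"dz":0,"roll":0,"grip":1},{"dx":5.0,"dy":-8.0,"dz":0,"roll":0,"grip":1},{"dx":5.3,"dy":-8.6,"dz":0,"roll":0,"grip":1},{"dx":5.55,"dy":-9.2,"dz":0,"roll":0,"grip":1},{"dx":5.8,"dy":-9.8,"dz":0,"roll":0,"grip":1},{"dx":6.0,"dy":-10.4,"dz":0,"roll":0,"grip":1},{"dx":6.2,"dy":-10.8,"dz":0,"roll":0,"grip":1},{"dx":6.3,"dy":-11.0,"dz":0,"roll":0,"grip":1}]'

```text
time_s: 1.92
position: [0.4188, 0.2105, 0.2315]
tcp_rot: [-90.0, 0.0, 75.5]
wrist_force: [0.3, 0.3, -0.5]
finger_gap: 0.0856
```

Call:
move_arm --targets '[{"dx":0.1,"dy":-0.3,"dz":0,"roll":0,"grip":0.35},{"dx":0.2,"dy":-0.8,"dz":0,"roll":0,"grip":0.35},{"dx":0.35,"dy":-1.4,"dz":0,"roll":0,"grip":0.35},{"dx":0.5,"dy":-2.0,"dz":0,"roll":0,"grip":0.35},{"dx":0.65,"dy":-2.6,"dz":0,"roll":0,"grip":0.35},{"dx":0.75,"dy":-3.2,"dz":0,"roll":0,"grip":0.35},{"dx":0.85,"dy":-3.8,"dz":0,"roll":0,"grip":0.35},{"dx":0.95,"dy":-4.4,"dz":0,"roll":0,"grip":0.35},{"dx":1.0,"dy":-4.8,"dz":0,"roll":0.2,"grip":0.35},{"dx":1.0,"dy":-5.0,"dz":0,"roll":0.28,"grip":0.35},{"dx":1.0,"dy":-5.0,"dz":0,"roll":0.28,"grip":0.35},{"dx":1.0,"dy":-5.0,"dz":0,"roll":0.28,"grip":0.35},{"dx":1.0,"dy":-5.0,"dz":0,"roll":0.28,"grip":0.35}]'

```text
time_s: 3.0
position: [0.458, 0.0153, 0.2313]
tcp_rot: [-90.0, -0.0, 77.5]
wrist_force: [-0.1, -0.5, 0.7]
finger_gap: 0.0296
```

```bash
python3 - <<'E'
from station import manip, viewer
import cv2,pickle
s=manip.state(); print({k:s[k] for k in("time_s","joints","position","tcp_rot","wrist_force","finger_gap")})
c=viewer.camera("wrist"); pickle.dump((s,c),open("w1.pkl","wb")); cv2.imwrite("pics/w2.png",c["img"])
c=viewer.camera("side"); pickle.dump(c,open("side1.pkl","wb")); cv2.imwrite("pics/side2.png",c["img"])
E
```

```text
{'time_s': 3.0, 'joints': array([-25.57457137,   6.1107984 ,  20.08899919, 116.95466756,
        -2.53374596,  57.33058096,  73.28213285]), 'position': array([0.45795931, 0.01527775, 0.23131294]), 'tcp_rot': array([-8.99871347e+01, -3.50148733e-02,  7.75044157e+01]), 'wrist_force': array([-0.08903046, -0.46736805,  0.72312654]), 'finger_gap': 0.02960980068978596}
```

View pics/w2.png

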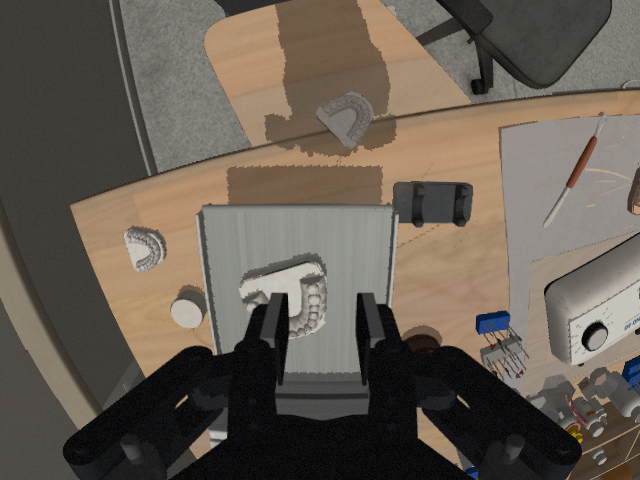

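View pics/side2.png

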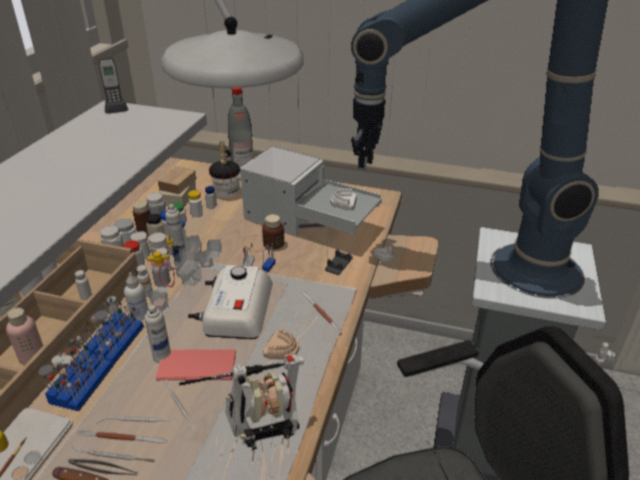

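The wrist picture shows the ledge's front corners at about (203,206) and (393,206), the jaw heel running from (243,280) to (322,262), and the powder pot at (187,310). I'll project these.

```bash
cat >> h.py <<'E'
from scipy.spatial.transform import Rotation as Ro
def wray(s,c,u,v,z):
    K=np.array([[c["fx"],0,c["cx"]],[0,c["fy"],c["cy"]],[0,0,1]])
    n=cv2.fisheye.undistortPoints(np.array([[[u,v]]],float),K,np.zeros(4)).ravel()
    R=Ro.from_euler("xyz",s["tcp_rot"],degrees=True).as_matrix(); T=c["T_tool_cam"]
    o=R@T[:3,3]+s["position"]; d=R@T[:3,:3]@np.array([n[0],n[1],1])
    return o+d*(z-o[2])/d[2]
E
python3 - <<'E'
from h import *
s,c=pickle.load(open("w1.pkl","rb"))
im=c["img"][180:440,160:440]; cv2.imwrite("pics/w2c.png",cv2.resize(im,None,fx=2.3,fy=2.3,interpolation=cv2.INTER_CUBIC))
p=lambda n,u,v,z:print(n,wray(s,c,u,v,z)[:2].round(4))
p("R front",203,206,.102);p("L front",393,206,.102);p("R front deck",203,206,.09);p("L front deck",393,206,.09)
p("R lip in far",213,350,.102);p("L lip far",393,330,.102)
E
```

```text
R front [ 0.4242 -0.0722]
L front [0.4565 0.0712]
R front deck [ 0.4263 -0.0769]
L front deck [0.4601 0.0729]
R lip in far [ 0.5561 -0.1101]
L lip far [0.5677 0.0551]
```

View pics/w2c.png

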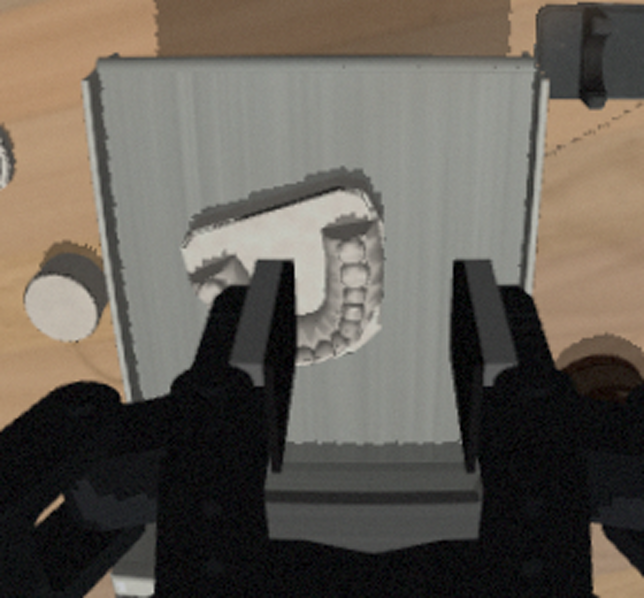

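```bash
python3 - <<'E'
from h import *
s,c=pickle.load(open("w1.pkl","rb"))
q=lambda x,y,z:wray(s,c,x/2.3+160,y/2.3+180,z)
A=q(100,62,.09);B=q(535,66,.09);yv=(B-A);print(np.hypot(*yv[:2]));yv/=np.linalg.norm(yv)
xv=np.array([yv[1],-yv[0],0]);M=(A+B)/2;O=M+.194*xv;O[2]=0
print("yaw",np.degrees(np.arctan2(xv[1],xv[0])),"O",O.round(4))
b=lambda n,x,y,z:print(n,[round(float(v)*1e3,1) for v in((q(x,y,z)-O)@xv,(q(x,y,z)-O)@yv)])
b("heelR",183,245,.103);b("heel L",355,190,.103);b("L side",383,240,.103);b("heelLcorner",376,205,.103);b("deck end?",370,441,.09);b("front",315,366,.103);b("gum corner",380,325,.103)
b("lipR",110,300,.102);b("lipL",535,280,.102)
b("edge2",375,490,.09)
t=s["position"]-O;print("tcp",t@xv*1e3,t@yv*1e3, "xv",xv)
E
```

```text
0.15301509023967114
yaw -13.256215864216323 O [ 0.6335 -0.0467  0.    ]
heelR [-129.5, -47.4]
heel L [-152.3, 14.6]
L side [-133.2, 24.6]
heelLcorner [-146.7, 21.9]
deck end? [-29.8, 21.2]
front [-78.3, -0.4]
gum corner [-97.6, 24.1]
lipR [-104.2, -78.5]
lipL [-116.3, 80.8]
edge2 [-0.6, 23.7]
tcp -185.11139655317763 20.108472194755745 xv [ 0.97335439 -0.22930599  0.        ]
```

The jaw's middle is at about (-108, -2) mm in the box frame. It is skewed about 0.35 rad, with the left heel end farthest back at x≈-152. I'll put the fingers behind the heel and lower them.

Call:
move_arm --targets '[{"dx":0.05,"dy":-0.3,"dz":0,"roll":0,"grip":0.35},{"dx":0.09,"dy":-0.6,"dz":0,"roll":-0.05,"grip":0.35},{"dx":0.09,"dy":-0.6,"dz":-0.3,"roll":-0.05,"grip":0.35},{"dx":0.09,"dy":-0.6,"dz":-0.8,"roll":-0.05,"grip":0.35},{"dx":0.09,"dy":-0.6,"dz":-1.3,"roll":-0.05,"grip":0.35},{"dx":0.09,"dy":-0.6,"dz":-1.8,"roll":-0.05,"grip":0.35},{"dx":0.09,"dy":-0.6,"dz":-2.3,"roll":-0.05,"grip":0.35},{"dx":0.09,"dy":-0.6,"dz":-2.7,"roll":-0.05,"grip":0.35},{"dx":0.09,"dy":-0.6,"dz":-3.0,"roll":-0.05,"grip":0.35},{"dx":0.09,"dy":-0.6,"dz":-3.2,"roll":-0.05,"grip":0.35},{"dx":0.09,"dy":-0.6,"dz":-3.28,"roll":-0.05,"grip":0.35},{"dx":0.09,"dy":-0.6,"dz":-3.28,"roll":-0.05,"grip":0.35}]'

```text
time_s: 4.1
position: [0.4616, -0.0099, 0.0997]
tcp_rot: [-89.9, 0.0, 77.1]
wrist_force: [-0.3, -0.1, -0.1]
finger_gap: 0.0299
```

```bash
cat > look.py <<'E'
import sys
from station import manip, viewer
from h import *
k=sys.argv[1]
s=manip.state(); print({q:s[q] for q in("time_s","position","tcp_rot","wrist_force","finger_gap")})
O=np.array([.6335,-.0467,0]);xv=np.array([.9740,-.2265,0]);yv=np.array([.2265,.974,0]);t=s["position"]-O
print("tcp box mm",t@xv*1e3,t@yv*1e3)
w=viewer.camera("wrist"); pickle.dump((s,w),open(f"w{k}.pkl","wb"))
sd=viewer.camera("side")
a=cv2.resize(w["img"][150:480,120:440],(400,412)); b=cv2.resize(sd["img"][130:250,240:400],None,fx=2.5,fy=412/120,interpolation=cv2.INTER_CUBIC)
b=cv2.resize(sd["img"][120:252,272:400],(400,412),interpolation=cv2.INTER_CUBIC)
cv2.imwrite(f"pics/L{k}.png",np.hstack([a,b]))
E
python3 look.py 3
```

```text
{'time_s': 4.1, 'position': array([ 0.46160485, -0.00985154,  0.09971646]), 'tcp_rot': array([-8.99470272e+01,  2.51624222e-02,  7.71231097e+01]), 'wrist_force': array([-0.34863031, -0.05558534, -0.13469923]), 'finger_gap': 0.029911209247737006}
tcp box mm -175.7720521313639 -3.0438528982652
```

View pics/L3.png

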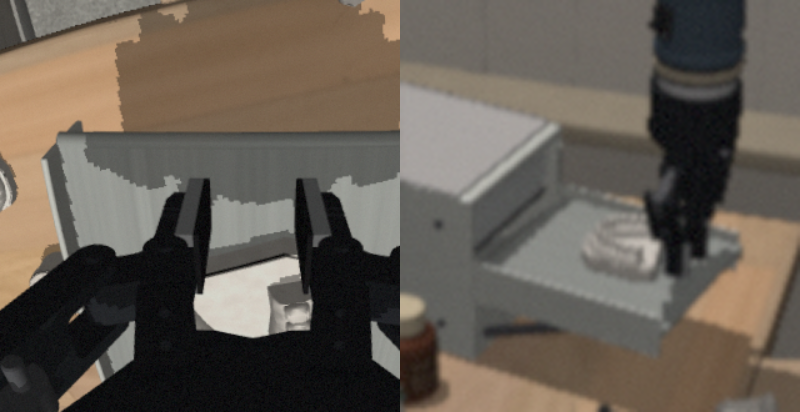

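Fingers are down behind the heel and clear of it (wrist view). I'll lower 5 mm more and start pushing slowly.

Call:
move_arm --targets '[{"dx":0,"dy":0,"dz":-0.06,"roll":0,"grip":0.35},{"dx":0,"dy":0,"dz":-0.12,"roll":0,"grip":0.35},{"dx":0.06,"dy":-0.014,"dz":-0.12,"roll":0,"grip":0.35},{"dx":0.12,"dy":-0.028,"dz":-0.12,"roll":0,"grip":0.35},{"dx":0.18,"dy":-0.042,"dz":-0.12,"roll":0,"grip":0.35},{"dx":0.24,"dy":-0.056,"dz":-0.12,"roll":0,"grip":0.35},{"dx":0.3,"dy":-0.07,"dz":-0.12,"roll":0,"grip":0.35},{"dx":0.36,"dy":-0.084,"dz":-0.12,"roll":0,"grip":0.35},{"dx":0.42,"dy":-0.098,"dz":-0.12,"roll":0,"grip":0.35},{"dx":0.48,"dy":-0.112,"dz":-0.12,"roll":0,"grip":0.35},{"dx":0.54,"dy":-0.126,"dz":-0.12,"roll":0,"grip":0.35},{"dx":0.6,"dy":-0.14,"dz":-0.12,"roll":0,"grip":0.35},{"dx":0.66,"dy":-0.154,"dz":-0.12,"roll":0,"grip":0.35},{"dx":0.72,"dy":-0.168,"dz":-0.12,"roll":0,"grip":0.35},{"dx":0.78,"dy":-0.182,"dz":-0.12,"roll":0,"grip":0.35},{"dx":0.84,"dy":-0.196,"dz":-0.12,"roll":0,"grip":0.35},{"dx":0.9,"dy":-0.21,"dz":-0.12,"roll":0,"grip":0.35}]'

```text
time_s: 5.62
position: [0.498, -0.0182, 0.0953]
tcp_rot: [-90.0, -0.0, 77.1]
wrist_force: [-1.0, 0.8, 0.4]
finger_gap: 0.0296
```

```bash
python3 look.py 4
```

```text
{'time_s': 5.6167, 'position': array([ 0.49803271, -0.01821514,  0.09532551]), 'tcp_rot': array([-8.99995679e+01, -5.41764877e-03,  7.71232448e+01]), 'wrist_force': array([-1.0235203 ,  0.78319842,  0.42940427]), 'finger_gap': 0.029622123660333007}
tcp box mm -138.39696406768311 -2.939092624956412
```

View pics/L4.png

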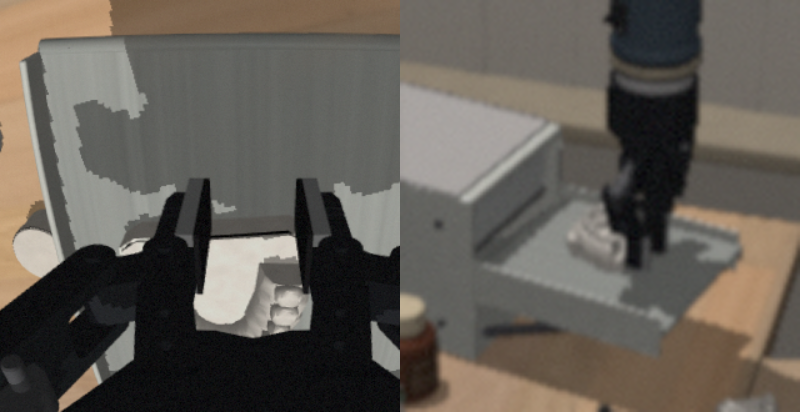

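The jaw has squared up, but its middle sits about 13 mm to the right of the finger centre. I'll back off slightly, shift right and continue.

Call:
move_arm --targets '[{"dx":-0.1,"dy":0.02,"dz":0,"roll":0,"grip":0.35},{"dx":-0.15,"dy":0.03,"dz":0,"roll":0,"grip":0.35},{"dx":-0.18,"dy":-0.12,"dz":0,"roll":0,"grip":0.35},{"dx":-0.22,"dy":-0.27,"dz":0,"roll":0,"grip":0.35},{"dx":-0.22,"dy":-0.27,"dz":0,"roll":0,"grip":0.35}]'

```text
time_s: 6.13
position: [0.4885, -0.0308, 0.0954]
tcp_rot: [-90.0, 0.0, 77.0]
wrist_force: [-0.8, 0.3, 0.0]
finger_gap: 0.0298
```

```bash
python3 look.py 5
```

```text
{'time_s': 6.1333, 'position': array([ 0.4884687 , -0.0307719 ,  0.09543654]), 'tcp_rot': array([-9.00057610e+01,  3.84534477e-02,  7.69919468e+01]), 'wrist_force': array([-8.22619097e-01,  2.65432340e-01,  1.89357727e-04]), 'finger_gap': 0.02976915640886851}
tcp box mm -144.8681978487002 -17.335620823935272
```

View pics/L5.png

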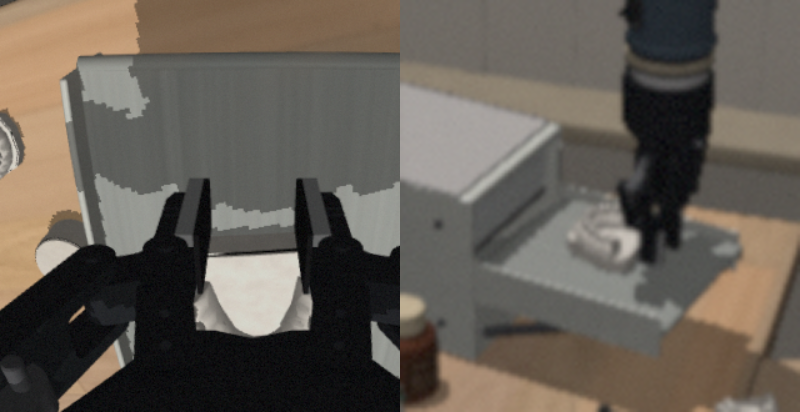

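The fingers are now centred on the jaw (the arch is symmetric between them). I'll push on straight along the box x.

Call:
move_arm --targets '[{"dx":0.06,"dy":-0.014,"dz":0,"roll":0,"grip":0.35},{"dx":0.12,"dy":-0.028,"dz":0,"roll":0,"grip":0.35},{"dx":0.18,"dy":-0.042,"dz":0,"roll":0,"grip":0.35},{"dx":0.24,"dy":-0.056,"dz":0,"roll":0,"grip":0.35},{"dx":0.3,"dy":-0.07,"dz":0,"roll":0,"grip":0.35},{"dx":0.36,"dy":-0.084,"dz":0,"roll":0,"grip":0.35},{"dx":0.42,"dy":-0.098,"dz":0,"roll":0,"grip":0.35},{"dx":0.48,"dy":-0.112,"dz":0,"roll":0,"grip":0.35},{"dx":0.54,"dy":-0.126,"dz":0,"roll":0,"grip":0.35},{"dx":0.6,"dy":-0.14,"dz":0,"roll":0,"grip":0.35},{"dx":0.66,"dy":-0.154,"dz":0,"roll":0,"grip":0.35},{"dx":0.72,"dy":-0.168,"dz":0,"roll":0,"grip":0.35},{"dx":0.78,"dy":-0.182,"dz":0,"roll":0,"grip":0.35},{"dx":0.84,"dy":-0.196,"dz":0,"roll":0,"grip":0.35},{"dx":0.9,"dy":-0.21,"dz":0,"roll":0,"grip":0.35},{"dx":0.96,"dy":-0.224,"dz":0,"roll":0,"grip":0.35},{"dx":1.02,"dy":-0.238,"dz":0,"roll":0,"grip":0.35},{"dx":1.08,"dy":-0.252,"dz":0,"roll":0,"grip":0.35},{"dx":1.14,"dy":-0.266,"dz":0,"roll":0,"grip":0.35},{"dx":1.2,"dy":-0.28,"dz":0,"roll":0,"grip":0.35}]'

```text
time_s: 7.9
position: [0.5372, -0.0402, 0.0953]
tcp_rot: [-90.0, -0.0, 77.1]
wrist_force: [-0.6, -0.7, -0.9]
finger_gap: 0.0299
```

```bash
python3 look.py 6
```

```text
{'time_s': 7.9, 'position': array([ 0.53721537, -0.04021232,  0.09534063]), 'tcp_rot': array([-8.99980103e+01, -4.18799157e-03,  7.71277196e+01]), 'wrist_force': array([-0.64509755, -0.73152356, -0.87352852]), 'finger_gap': 0.029946286960314136}
tcp box mm -95.25069280275454 -15.489465567377627
```

View pics/L6.png

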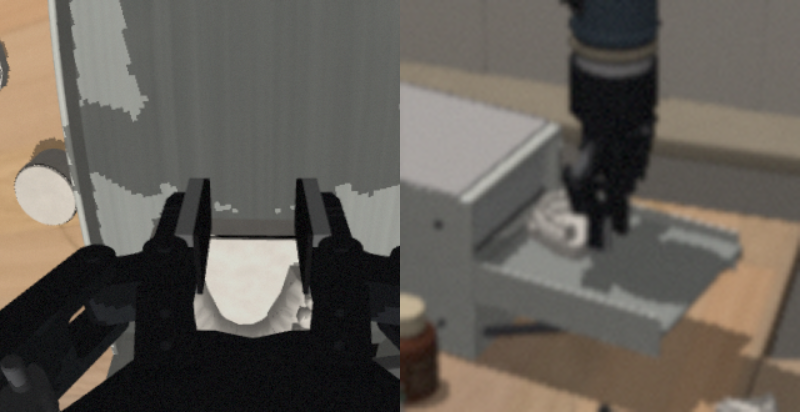

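Call:
move_arm --targets '[{"dx":0.05,"dy":-0.012,"dz":0,"roll":0,"grip":0.35},{"dx":0.1,"dy":-0.023,"dz":0,"roll":0,"grip":0.35},{"dx":0.15,"dy":-0.035,"dz":0,"roll":0,"grip":0.35},{"dx":0.2,"dy":-0.047,"dz":0,"roll":0,"grip":0.35},{"dx":0.25,"dy":-0.058,"dz":0,"roll":0,"grip":0.35},{"dx":0.3,"dy":-0.07,"dz":0,"roll":0,"grip":0.35},{"dx":0.35,"dy":-0.081,"dz":0,"roll":0,"grip":0.35},{"dx":0.4,"dy":-0.093,"dz":0,"roll":0,"grip":0.35},{"dx":0.45,"dy":-0.105,"dz":0,"roll":0,"grip":0.35},{"dx":0.5,"dy":-0.116,"dz":0,"roll":0,"grip":0.35},{"dx":0.55,"dy":-0.128,"dz":0,"roll":0,"grip":0.35},{"dx":0.6,"dy":-0.14,"dz":0,"roll":0,"grip":0.35},{"dx":0.65,"dy":-0.151,"dz":0,"roll":0,"grip":0.35},{"dx":0.7,"dy":-0.163,"dz":0,"roll":0,"grip":0.35},{"dx":0.75,"dy":-0.174,"dz":0,"roll":0,"grip":0.35},{"dx":0.8,"dy":-0.186,"dz":0,"roll":0,"grip":0.35}]'

```text
time_s: 9.33
position: [0.569, -0.0476, 0.0953]
tcp_rot: [-90.0, -0.0, 77.1]
wrist_force: [-2.5, 0.2, 2.1]
finger_gap: 0.03
```

```bash
python3 look.py 7
```

```text
{'time_s': 9.3333, 'position': array([ 0.56901195, -0.04760196,  0.09530083]), 'tcp_rot': array([-8.99755850e+01, -5.29970791e-03,  7.71253088e+01]), 'wrist_force': array([-2.52333185,  0.21187742,  2.12127661]), 'finger_gap': 0.030002988282749745}
tcp box mm -62.6070659571277 -15.485050062754182
```

View pics/L7.png

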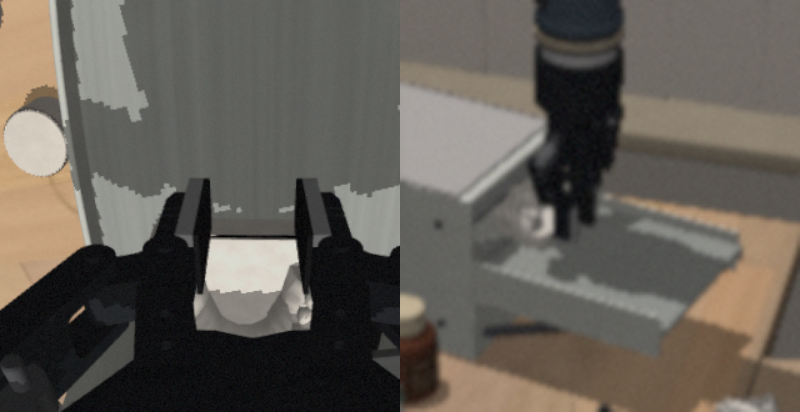

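Call:
move_arm --targets '[{"dx":0.05,"dy":-0.012,"dz":0.02,"roll":0,"grip":0.35},{"dx":0.1,"dy":-0.023,"dz":0.04,"roll":0,"grip":0.35},{"dx":0.15,"dy":-0.035,"dz":0.06,"roll":0,"grip":0.35},{"dx":0.2,"dy":-0.047,"dz":0.08,"roll":0,"grip":0.35},{"dx":0.2,"dy":-0.047,"dz":0.08,"roll":0,"grip":0.35}]'

```text
time_s: 9.85
position: [0.5779, -0.0497, 0.0989]
tcp_rot: [-90.1, -0.0, 77.1]
wrist_force: [-0.4, 0.1, 0.2]
finger_gap: 0.0297
```

```bash
python3 look.py 8
```

```text
{'time_s': 9.85, 'position': array([ 0.57789447, -0.04969975,  0.09890448]), 'tcp_rot': array([-9.00845066e+01, -7.95304784e-03,  7.71208673e+01]), 'wrist_force': array([-0.39802145,  0.10674976,  0.19607624]), 'finger_gap': 0.02974726278213903}
tcp box mm -53.48034354252782 -15.51640732828308
```

View pics/L8.png

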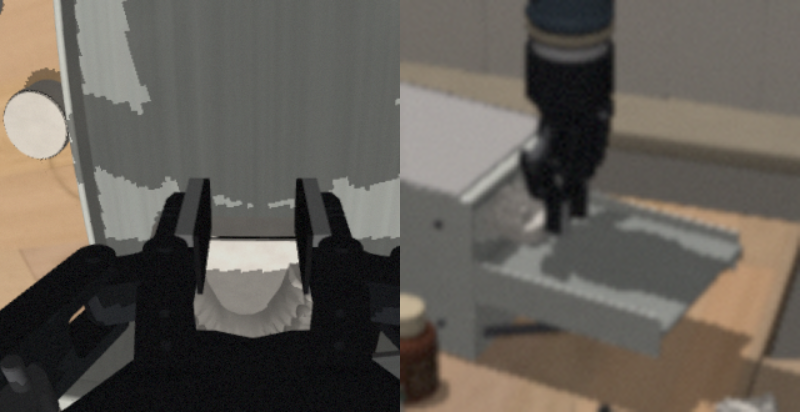

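Call:
move_arm --targets '[{"dx":0.05,"dy":-0.012,"dz":0,"roll":0,"grip":0.35},{"dx":0.1,"dy":-0.023,"dz":0,"roll":0,"grip":0.35},{"dx":0.15,"dy":-0.035,"dz":0,"roll":0,"grip":0.35},{"dx":0.2,"dy":-0.047,"dz":0,"roll":0,"grip":0.35},{"dx":0.2,"dy":-0.047,"dz":0,"roll":0,"grip":0.35}]'

```text
time_s: 10.37
position: [0.5856, -0.0515, 0.0986]
tcp_rot: [-90.0, 0.0, 77.1]
wrist_force: [0.4, 0.9, 0.3]
finger_gap: 0.0302
```

```bash
python3 look.py 9
```

```text
{'time_s': 10.3667, 'position': array([ 0.58556905, -0.05153724,  0.09859097]), 'tcp_rot': array([-9.00364732e+01,  4.01123221e-04,  7.71189041e+01]), 'wrist_force': array([0.40553437, 0.86667318, 0.29062347]), 'finger_gap': 0.03021320556566723}
tcp box mm -45.58910855081755 -15.567835507791646
```

View pics/L9.png

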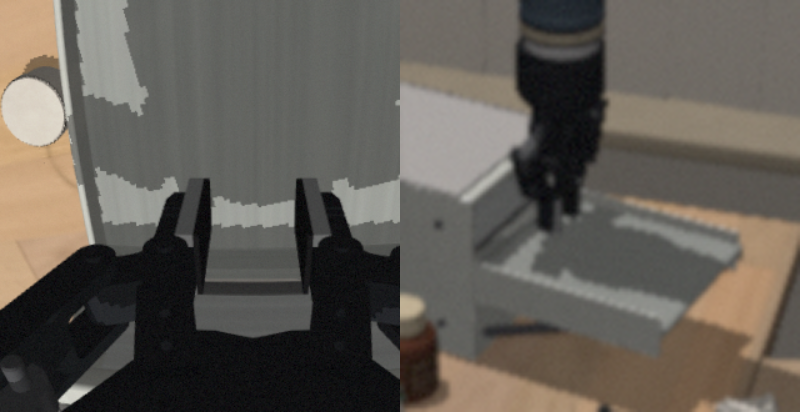

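The jaw has gone from between the fingers, through the mouth, and the flap seems to be down. I'll draw back and lift clear, then check.

Call:
move_arm --targets '[{"dx":-0.15,"dy":0.035,"dz":0,"roll":0,"grip":0.35},{"dx":-0.4,"dy":0.09,"dz":0,"roll":0,"grip":0.35},{"dx":-0.8,"dy":0.19,"dz":0,"roll":0,"grip":0.35},{"dx":-1.2,"dy":0.28,"dz":0.1,"roll":0,"grip":0.35},{"dx":-1.7,"dy":0.4,"dz":0.4,"roll":0,"grip":0.35},{"dx":-2.2,"dy":0.5,"dz":0.9,"roll":0,"grip":0.35},{"dx":-2.6,"dy":0.6,"dz":1.5,"roll":0,"grip":0.35},{"dx":-2.8,"dy":0.65,"dz":2.1,"roll":0,"grip":0.35},{"dx":-2.8,"dy":0.65,"dz":2.8,"roll":0,"grip":0.35},{"dx":-2.8,"dy":0.65,"dz":3.4,"roll":0,"grip":0.35},{"dx":-2.8,"dy":0.65,"dz":3.8,"roll":0,"grip":0.35},{"dx":-2.8,"dy":0.65,"dz":4.0,"roll":0,"grip":0.35},{"dx":-2.8,"dy":0.65,"dz":4.0,"roll":0,"grip":0.35},{"dx":-2.8,"dy":0.65,"dz":4.0,"roll":0,"grip":0.35},{"dx":-2.8,"dy":0.65,"dz":4.0,"roll":0,"grip":0.35}]'

```text
time_s: 11.72
position: [0.4718, -0.0253, 0.2571]
tcp_rot: [-89.8, 0.0, 77.1]
wrist_force: [0.0, -0.4, 0.2]
finger_gap: 0.0297
```

```bash
python3 - <<'E'
from station import manip, viewer
import cv2,numpy as np
s=manip.state(); print(s["time_s"],s["position"],s["wrist_force"])
a=viewer.camera("scene")["img"][160:400,280:520];b=viewer.camera("side")["img"][130:290,230:390];w=viewer.camera("wrist")["img"]
cv2.imwrite("pics/e1.png",np.hstack([cv2.resize(a,(400,400)),cv2.resize(b,(400,400),interpolation=cv2.INTER_CUBIC)]));cv2.imwrite("pics/e2.png",w)
E
```

```text
11.7167 [ 0.47181832 -0.0252873   0.25711211] [ 0.01379831 -0.35484644  0.15876546]
```

View pics/e1.png

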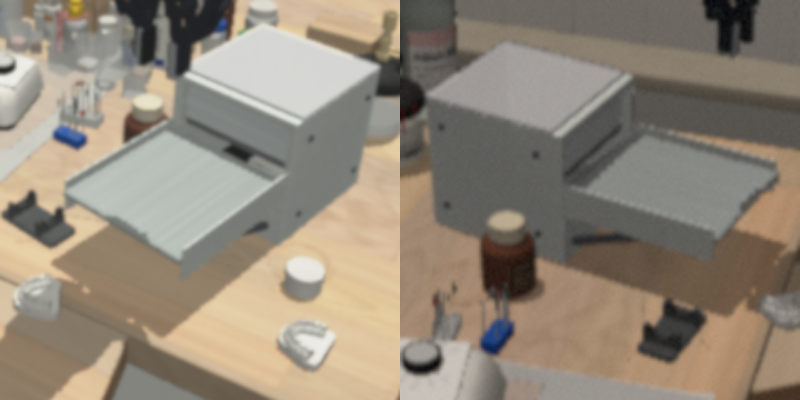

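View pics/e2.png

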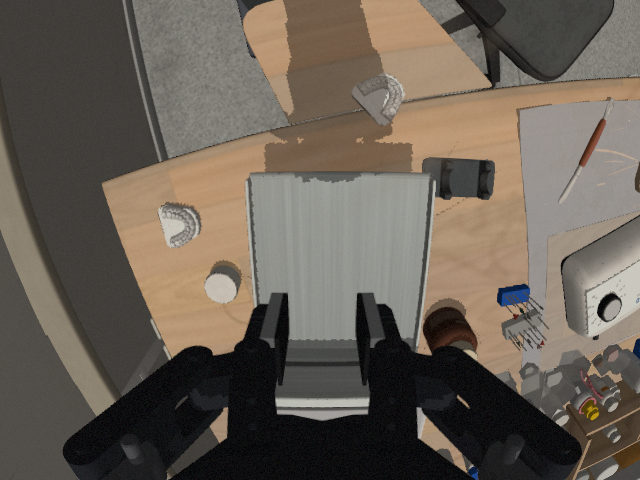

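The ledge is empty, but something pale shows at the right of the slot below the flap. I'll zoom in and compare with the start.

```bash
python3 - <<'E'
from station import manip, viewer
import cv2,numpy as np,pickle
a=viewer.camera("scene")["img"];o=pickle.load(open("scene0.pkl","rb"))["img"]
c=lambda i:cv2.resize(i[195:285,370:470],(400,360),interpolation=cv2.INTER_CUBIC)
cv2.imwrite("pics/e3.png",np.hstack([c(o),c(a)]))
d=viewer.camera("side")["img"];p=pickle.load(open("side0.pkl","rb"))["img"]
c=lambda i:cv2.resize(i[150:215,285:345],(400,433),interpolation=cv2.INTER_CUBIC)
cv2.imwrite("pics/e4.png",np.hstack([c(p),c(d)]))
E
```

```text
(no output)
```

View pics/e3.png

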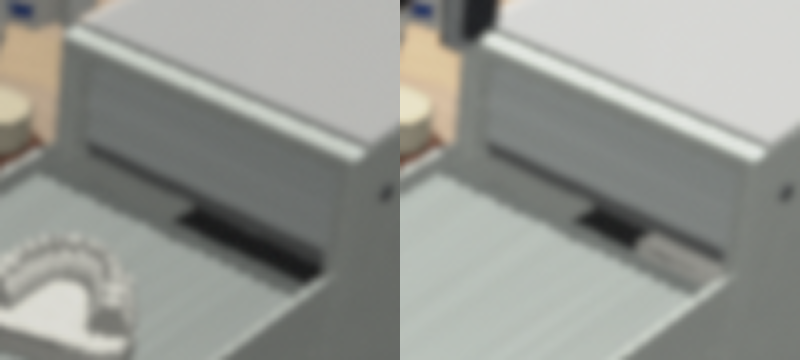

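View pics/e4.png

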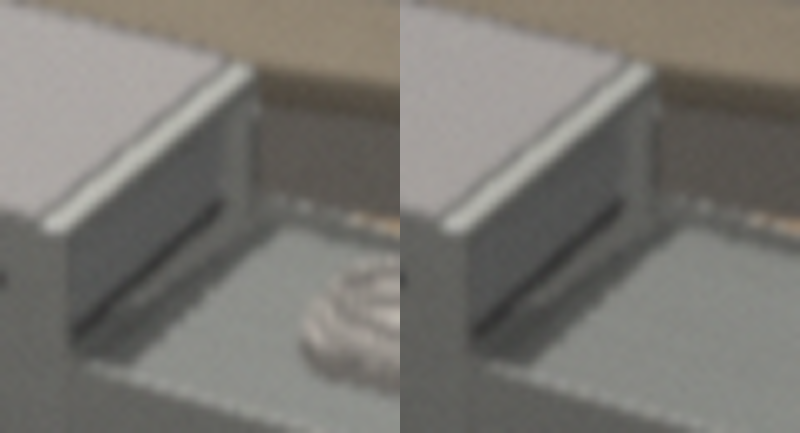

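```bash
python3 - <<'E'
from h import *
s=pickle.load(open("scene0.pkl","rb"))
O=np.array([.6335,-.0467,0]);xv=np.array([.9740,-.2265,0]);yv=np.array([.2265,.974,0])
for u,v in((431,256),(440,260),(448,263)):
  for z in(.09,.08,.07,.06,.05,.04,.03): 
    q=ray(s,u,v,z)-O; print((u,v),z,round(q@xv,3),round(q@yv,3))
E
```

```text
(431, 256) 0.09 -0.009 -0.029
(431, 256) 0.08 0.004 -0.021
(431, 256) 0.07 0.017 -0.013
(431, 256) 0.06 0.03 -0.005
(431, 256) 0.05 0.042 0.003
(431, 256) 0.04 0.055 0.011
(431, 256) 0.03 0.068 0.018
(440, 260) 0.09 -0.008 -0.048
(440, 260) 0.08 0.005 -0.04
(440, 260) 0.07 0.018 -0.033
(440, 260) 0.06 0.031 -0.025
(440, 260) 0.05 0.043 -0.018
(440, 260) 0.04 0.056 -0.01
(440, 260) 0.03 0.069 -0.003
(448, 263) 0.09 -0.006 -0.063
(448, 263) 0.08 0.007 -0.056
(448, 263) 0.07 0.02 -0.049
(448, 263) 0.06 0.033 -0.042
(448, 263) 0.05 0.046 -0.034
(448, 263) 0.04 0.059 -0.027
(448, 263) 0.03 0.072 -0.02
```

The flap's lower edge is in the same place as at the start in both views. The pale patch fits the jaw's heel lying deep in the box, at x≈0.07 m, z≈0.03 m and left edge y≈0.02 m. I'll check that it's still, then hand in.

```bash
python3 - <<'E'
from station import manip, viewer
import numpy as np
a=viewer.camera("scene")["img"][195:285,370:470].astype(int)
for _ in range(6): b=viewer.camera("scene")["img"][195:285,370:470].astype(int)
print(abs(a-b).mean(),abs(a-b).max()); s=manip.state(); print(s["time_s"],s["wrist_force"],s["qvel"].round(2))
print(manip.finish_job())
E
```

```text
0.44051851851851853 23
12.3167 [ 0.60734122  0.08968217 -0.19384684] [-0.07 -0.01  0.1   0.03  0.09 -0.02 -0.08]
the job is handed in; nothing more can be done
None
```

The white jaw model went along the ledge, through the flap and into the box, and I handed the job in at 12.3 s of the 37 s allowed. No verdict was reported.

**How it went:** I pushed it with two fingertips spread about 30 mm apart. The first push squared it up from about 0.35 rad askew. I then re-centred the fingers once and pushed it straight until it dropped away. After that I drew the fingers back and lifted clear. The wrist force was about 3 N wherever I read it.

**Last checks:**
- **Ledge and flap:** the ledge is empty, and the flap's edge matches its starting position in both fixed cameras.
- **Jaw in the box:** it shows only as a pale patch through the slot under the flap. That fits its heel lying about 70 mm behind the hinge line and 30 mm up. I could not see the whole model, so its resting pose is inferred.
- **Stillness:** the slot area did not change over 0.3 s of pictures beyond what looks like noise.
- **Arm and bystanders:** the arm touches nothing. The pot and jar look unmoved. I did not re-measure any of the bystanders.

**One disagreement:** heights triangulated from the scene and side cameras came out 3 to 9 mm below the stated dimensions. I used the stated deck height with the wrist camera, and its ledge width agreed to about 1 mm.

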